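# Set the step attenuator four clicks up from its end stop

## Robot

A 6-joint arm with a two-finger parallel gripper is mounted at the origin on a cart in front of the work surface, level with it; the furniture and walls round the work are solid. World frame = base frame: x ahead of the robot, y to its left, z up, the work surface at z = 0. Lengths are in mm, angles in rad, forces in N, time in s.
With the tool pointing down it reaches from about 350 to 975 mm from the base axis. Payload 7.1 kg.
Tool frame: the origin (TCP) lies midway between the tips of the shut fingers; the grasp point (between the pads) lies 19 mm behind it (ctrl.grip_depth is the distance from the TCP to the grasp point, in mm); z points along the fingers, y is the line along which they close (so a half turn about z gives the same grasp; the last joint's range is limited). The gripper opens to 88 mm and grips with 3 to 60 N. Pads are 20 mm wide; open, the fingers measure 115 mm over their backs; the gripper's body (75 mm by 178 mm) begins 61 mm behind the grasp point.
Start: joints at [1.177, 0.423, 1.63, -0, 1.089, -0.019], TCP at [228.772, 581.608, 222.675] pointing down, gripper open.
Joint ranges: [-3, 3], [-0.9, 2.11], [0.09, 2.58], [-1.31, 4.45], [0.11, 2.69], [-2.54, 2.54]. Speed limits (rad/s): [2.39, 2.39, 3.01, 3.14, 3.14, 3.14].

## Interface

Orientations are given as a rotation vector (axis times angle).
In Python, from workcell import get_obs, vision, ctrl gives the robot as it stands.
- The arm moves only by the tool step_arm, never from a script. Its argument "plan" is a list of rows, each a list of 7 numbers: the opening, from -1 (shut) to 1 (fully open), then the shift along the tool's x, y, z as a fraction of full scale, then the turn, a rotation vector about the tool's x, y, z as a fraction of full scale. In form: [[fingers, dx, dy, dz, wx, wy, wz], ...]. A call has 1 to 20 rows; each row shifts and turns the commanded pose from where the row before left it, along the tool's axes as they then stand; what a row does not reach is not made up. Full scale, the value 1, is 50 mm for a shift and 0.12 rad for a turn. A row lasts 1/8 s, in which the tool goes at most 62.5 mm and 10.7 degrees, less where a joint would pass 70% of its speed; a pose out of reach is approached as far as the arm can. A call with a number of a shift or a turn outside -1 to 1 is refused whole. A call with a gripper value outside its range is refused whole. The fingers move at their own pace and stop on an object; the grip force is fixed at half the most. Time passes only in rows, so rows that do not move let the fingers close. It gives the time, the measured TCP pose, the force, the opening and the grip force at its end, in the units of the state.
- get_obs(): the state, without advancing time (a new reading comes with each control period).
- vision.get_image(name): name is "scene" or "side" or "wrist"; returns a dict with "pixels" (480x640x3 uint8, red, green, blue), "depth" (480x640 float32, mm along the optical axis (not along the pixel's ray), 0 where there is no reading), "fx", "fy", "cx", "cy" (pixels), "T" (4x4, takes a point from camera to world coordinates); the wrist camera has in their place "T_tool_cam" (4x4, takes a point from camera to tool coordinates, whose origin is the TCP and whose axes are the flange's). Camera axes: x right, y down, z forward; pixel columns grow to the right and rows downward; lengths in mm; the calibration is good to about 2 mm. A picture is of the moment at which its call begins: read the wrist's pose just before it.
- ctrl.close_job(): hands the job in; it is judged then, once.
The state is a dict: "t": time; "qpos": joint angles; "qvel": joint speeds; "joint_torque": joint torques, N m; "ee_pos": TCP position; "orientation": TCP orientation; "ft_force": force on the tool from outside, world axes, zero at the start; "moment": the same for the moment, N m; "width": finger opening in mm; "grasp_force": force on a finger pad.
Only numpy, scipy, OpenCV 4.12 (cv2) and the standard library are available. Lean on these libraries where they do the work, as an engineer would, in place of code of your own. Each camera call takes 0.05 s, during which the arm holds its last target. There are 200 camera calls.

## Task

Set the step attenuator for the next measurement: push its red selector lever anticlockwise (seen from above) all the way back to its end stop, then bring it forward, clockwise, to the fourth click from the stop and leave it resting in that click. Do not knock over or shift the flux bottle, the jar or the blue tape.

Things in the scene. Friction and masses are not known exactly. Their poses are not given: they have to be found in the camera images.
- step_box: step attenuator: grey box fixed to the bench, 130 mm (x) by 160 mm (y), 58 mm high, with a black disc of 121 mm diameter on top with eight white click marks, and a brass coaxial port in each y side. Origin: centre of its underside; x, y along its sides, z up. Turned up to 0.5 rad either way from square to the robot
- selector (a joint): angle of the lever, growing clockwise from above: 0 = end stop (fully anticlockwise), then a click every 0.524 rad (30 deg); fourth click 2.094, seventh and last 3.665. It starts anywhere but in the first. When let go a sprung detent draws it into the nearest click; 0.14 N m (4 N at 35 mm) carries it over. It points at 1.833 - q from the box's x axis, anticlockwise positive
- selector_axis (a point): point on the selector's vertical turning axis, over the middle of the box, 75 mm above the bench, at mid height of the lever
- lever_tip (a point): middle of the red lever's end face, 58 mm from the axis, 75 mm above the bench; x points out along the lever. The lever is a straight bar 12 mm wide, 22 mm high (from 64 to 86 mm above the bench) with upright sides and a white line on top, running out from a round hub of 32 mm diameter; 6 mm of air below the bar
- flux_bottle: amber dropper bottle with a yellow label and thin white spout, standing, 38 mm diameter, 110 mm high; origin at the centre of its underside
- jar: white screw-top jar with a black lid, 51 mm diameter, 44 mm high; origin at the centre of its underside
- blue_tape: roll of blue tape lying flat, 57 mm diameter, 14 mm high; origin at the centre of its underside

How it is judged (in metres and radians):
On the way:
1. the lever is fully anticlockwise, at its end stop (within 0.12 rad) (value of joint selector below 0.12 rad), for 0.1 s.
At the end, for the whole second after the job is handed in: After having been at its end stop, the lever rests, still, in the fourth click from the stop (2.094 rad, within 0.13 rad) (value of joint selector between 1.964 and 2.224 rad and velocity of joint selector between -0.05 and 0.05 rad/s); the robot touches nothing.
It fails at once if the flux bottle, the jar or the blue tape is shifted by more than 30 mm or tipped over (distance of any of flux_bottle, jar, blue_tape from where it was at the start of the episode above 0.03 m or angle between any of flux_bottle, jar, blue_tape's own z axis and vertical above 0.5 rad).
It also fails if it takes over 48 s, if anything falls off the work surface, if the arm or the gripper's body presses on something with over 40 N, if the wrist force passes 120 N, or if a joint passes its speed limit or range.

## Working session

There is one attempt and no reset: what is moved stays moved. The work goes in short steps, Python scripts to look and compute and a tool call to move; the robot and the scene stay as the last step left them, time stands still between calls to the robot, and variables do not carry over. Pictures are saved under pics/ and viewed, at most 10 in all, crops included, and the job is handed in when it is done.

Besides the shell and the picture viewer there is one more tool, called after "Call:" as name([rows], argument=value, ...), one row to a line, values as JSON. step_arm: Moves the arm, as the interface text tells. Its arguments: {"type":"object","properties":{"plan":{"type":"array","items":{"type":"array","items":{"type":"number","minimum":-1,"maximum":1}}}},"required":["plan"]}

```bash
mkdir -p pics; cat > h.py <<'E'
import numpy as np, cv2
from workcell import get_obs, vision, ctrl
from scipy.spatial.transform import Rotation as R
def grab(n):
    o=get_obs(); im=vision.get_image(n)
    if n=='wrist':
        T=np.eye(4); T[:3,:3]=R.from_rotvec(o['orientation']).as_matrix(); T[:3,3]=o['ee_pos']; im['T']=T@im['T_tool_cam']
    return im
def onplane(im,uv,z):
    uv=np.atleast_2d(uv).astype(float)
    d=np.c_[(uv[:,0]-im['cx'])/im['fx'],(uv[:,1]-im['cy'])/im['fy'],np.ones(len(uv))]@im['T'][:3,:3].T
    o=im['T'][:3,3]; return o+d*((z-o[2])/d[:,2])[:,None]
def save(im,f): cv2.imwrite(f,im['pixels'][:,:,::-1])
def cloud(im):
    v,u=np.mgrid[:480,:640]; Z=im['depth']
    P=np.stack([(u-im['cx'])/im['fx']*Z,(v-im['cy'])/im['fy']*Z,Z],-1)
    return P@im['T'][:3,:3].T+im['T'][:3,3]
E
python3 - <<'E'
from h import *
o=get_obs();print(o['t'],o['ee_pos'],o['orientation'],o['width'],R.from_rotvec(o['orientation']).as_matrix().round(3))
a=grab('scene');b=grab('side')
for n,i in(('scene',a),('side',b)):
    save(i,f'pics/{n}.png')
    hsv=cv2.cvtColor(i['pixels'],cv2.COLOR_RGB2HSV);h,s,v=cv2.split(hsv)
    m=((h<8)|(h>172))&(s>150)&(v>80)
    k,l,st,c=cv2.connectedComponentsWithStats(m.astype('uint8'))
    C=cloud(i)
    for j in range(1,k):
        if st[j,4]>40: 
            q=C[(l==j)&(i['depth']>0)]; print(n,st[j],c[j].round(),q.mean(0).round(),q.min(0).round(),q.max(0).round())
E
```

```text
0.0 [228.55979533 581.10991309 221.90065244] [-5.85248141e-01 -3.08624525e+00  2.35490353e-03] 87.60776132118524 [[-0.931  0.366 -0.001]
 [ 0.366  0.931 -0.001]
 [ 0.    -0.002 -1.   ]]
scene [520   0  18  20 190] [530.   9.] [ 1054. -1149.   455.] [ 1035. -1191.   420.] [ 1111. -1075.   486.]
scene [513 114  21  14 151] [521. 120.] [  981. -1115.    55.] [  888. -1168.    33.] [ 1027. -1037.    72.]
scene [265 134  20  16 125] [276. 143.] [193. 557. 392.] [184. 544. 391.] [213. 566. 393.]
scene [223 171  25  12  86] [233. 177.] [205. 583. 371.] [200. 575. 368.] [210. 590. 374.]
scene [224 173  56  39 367] [246. 194.] [202. 576. 358.] [193. 555. 346.] [211. 589. 372.]
scene [215 192  14  13  44] [222. 198.] [207. 592. 357.] [205. 588. 352.] [209. 596. 361.]
scene [315 256  39  14 328] [337. 263.] [471. 263.  80.] [169. 212.  59.] [516. 522. 304.]
side [256 213  30  12 267] [271. 219.] [485. 255.  78.] [452. 235.  56.] [518. 330.  86.]
```

View pics/scene.png

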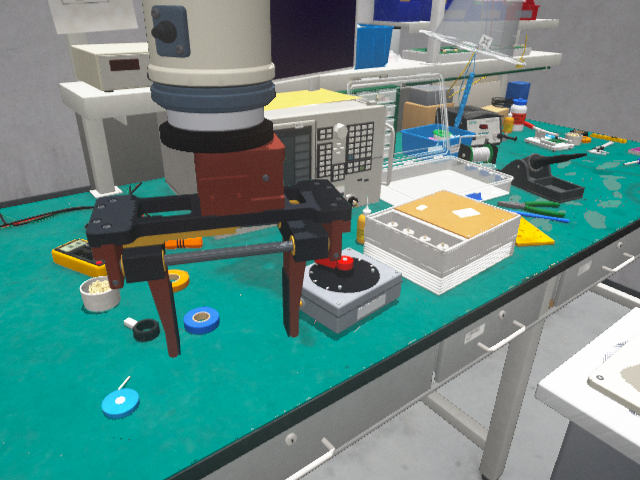

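View pics/side.png

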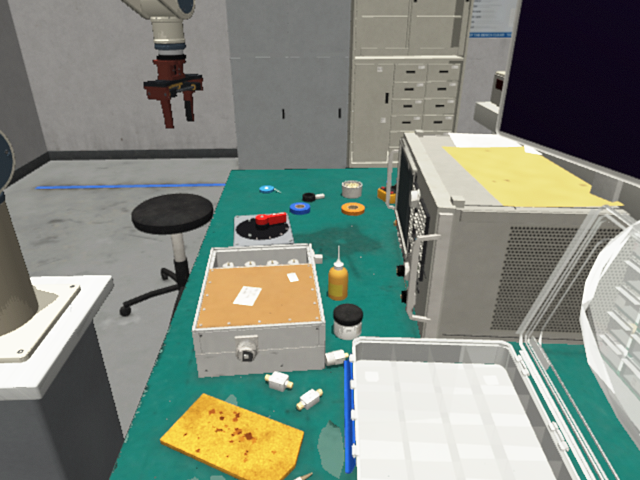

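The scene view shows the grey box at about (350,285) with the red lever at (337,263), partly hidden by a finger. In the side view the lever is at (271,219), with the white/orange case just on the near side of the box and the bottle at (338,280). Next I'll get a rough pose and the clearances.

```bash
python3 - <<'E'
from h import *
w=grab('wrist');print(w['T_tool_cam'].round(2),w['fx'],w['T'][:3,3])
for n in('side','scene'):
    i=grab(n);C=cloud(i);px=i['pixels'].max(2);ok=i['depth']>0
    m=ok&(px<50)&(abs(C[...,2]-60)<10)&(abs(C[...,0]-480)<120)&(abs(C[...,1]-260)<120)
    q=C[m];print(n,'disc',m.sum(),np.percentile(q,[2,50,98],axis=0).round())
    # height map of surroundings
    G={}
    for x in range(350,800,50):
        r=[]
        for y in range(0,550,50):
            k=ok&(abs(C[...,0]-x)<25)&(abs(C[...,1]-y)<25); r.append(int(np.percentile(C[k][:,2],98)) if k.sum()>5 else -1)
        print(x,r)
E
```

```text
[[  -0.     -0.97   -0.25   67.47]
 [   1.     -0.     -0.     -1.02]
 [   0.     -0.25    0.97 -160.61]
 [   0.      0.      0.      1.  ]] 338.9179253552254 [165.50967707 605.11644125 382.62233385]
side disc 632 [[411. 200.  56.]
 [461. 238.  58.]
 [515. 288.  68.]]
350 [0, 0, 0, 1, 1, 0, 0, 0, 1, 0, 0]
400 [90, 90, 89, 58, 59, 59, 58, 0, 0, 0, 0]
450 [90, 86, 89, 58, 59, 85, 61, 58, -1, 1, 0]
500 [90, 89, 89, 58, 59, 85, 59, 58, -1, 1, 1]
550 [91, 90, 90, -1, 58, 57, 1, 0, 0, 13, 14]
600 [89, 82, 78, 0, 1, 0, 0, 0, 0, 5, 9]
650 [0, 68, 0, 1, 0, 1, 1, 1, 1, 11, 10]
700 [1, 0, 1, 0, 0, 0, 1, 1, 0, 12, 12]
750 [253, 253, 253, 252, 242, 242, 1, 205, 1, 9, 1]
scene disc 297 [[442. 242.  58.]
 [470. 268.  60.]
 [510. 303.  69.]]
350 [2, 2, 2, 2, 2, 2, 2, 2, 2, 2, 2]
400 [91, 91, 90, 58, 60, 60, 60, 56, 2, 2, 2]
450 [92, 88, 91, 59, 62, 87, 62, 58, 2, 2, 2]
500 [92, 91, 91, -1, 60, 81, 70, 58, 2, 2, 9]
550 [93, 91, 91, -1, 60, -1, 15, 2, 2, 16, 15]
600 [91, 92, 51, -1, 2, -1, 2, 2, 2, 13, 14]
650 [-744, 60, 21, -743, -1, 3, 2, 2, 2, 12, 12]
700 [3, 2, -743, -744, -745, 2, 2, 2, 2, 14, 2]
750 [254, 255, 254, 252, 249, 2, 2, 2, 2, 12, 2]
```

Call:
step_arm([
  [1, -0.69, -0.45, -0.1, 0, 0, 0],
  [1, -0.69, -0.45, -0.1, 0, 0, 0],
  [1, -0.69, -0.45, -0.1, 0, 0, 0],
  [1, -0.69, -0.45, -0.1, 0, 0, 0],
  [1, -0.69, -0.45, -0.1, 0, 0, 0],
  [1, -0.69, -0.45, -0.1, 0, 0, 0],
  [1, -0.69, -0.45, -0.1, 0, 0, 0],
  [1, -0.69, -0.45, -0.1, 0, 0, 0],
  [1, -0.69, -0.45, -0.1, 0, 0, 0],
  [1, -0.69, -0.45, -0.1, 0, 0, 0],
  [1, 0, 0, 0, 0, 0, 0],
  [1, 0, 0, 0, 0, 0, 0],
])

```text
t: 1.75
ee_pos: [467.1, 246.1, 272.5]
orientation: [-0.586, -3.086, 0.0]
ft_force: [-0.1, 0.0, 0.5]
width: 87.9
grasp_force: 0.0
```

```bash
python3 - <<'E'
from h import *
o=get_obs();print(o['t'],o['ee_pos'],o['ft_force'],R.from_rotvec(o['orientation']).as_matrix().round(3))
w=grab('wrist');save(w,'pics/w1.png')
hsv=cv2.cvtColor(w['pixels'],cv2.COLOR_RGB2HSV);h,s,v=cv2.split(hsv)
C=cloud(w);ok=w['depth']>0
m=((h<8)|(h>172))&(s>150)&(v>80)&(abs(C[...,2]-86)<8)
vv,uu=np.nonzero(m);P=onplane(w,np.c_[uu,vv],86)[:,:2];print(len(P),cv2.minAreaRect(P.astype('float32')))
d=ok&(w['pixels'].max(2)<60)&(abs(C[...,2]-60)<8)
vv,uu=np.nonzero(d);Q=onplane(w,np.c_[uu,vv],59)[:,:2].astype('float32')
print(len(Q),cv2.minEnclosingCircle(Q),np.percentile(Q,[1,99],axis=0))
t=ok&(abs(C[...,2]-58)<6);print('top',cv2.minAreaRect(C[t][:,:2].astype('float32')))
E
```

```text
1.75 [467.09973786 246.05216312 272.48443135] [-0.1494959   0.01867683  0.49143986] [[-0.93   0.367 -0.001]
 [ 0.367  0.93   0.   ]
 [ 0.001 -0.    -1.   ]]
843 ((485.8650207519531, 256.5939636230469), (70.8014907836914, 27.96852684020996), 11.782567024230957)
4679 ((465.2535400390625, 251.76055908203125), 59.07005310058594) [[409.36616028 203.62439423]
 [519.55048462 307.71871704]]
top ((501.54376220703125, 184.8265380859375), (257.1641540527344, 303.0196228027344), 3.9427106380462646)
```

View pics/w1.png

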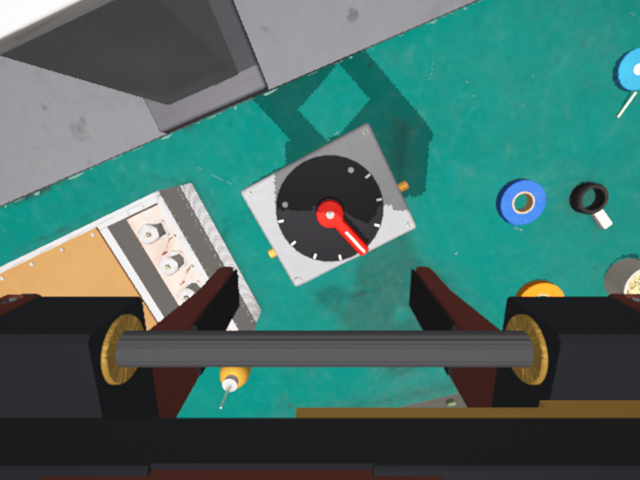

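The wrist view shows the disc centred near (330,208) and the hub at (330,213). The lever points to (365,250), the ports are at (405,186) and (272,253), and the marks run round the lower-right arc. That puts the lever in about click 3. The bottle (232,380) and blue tape (522,200) are well clear. I'll refine the axis and yaw, then work out the push waypoints.

```bash
cat >> h.py <<'E'
def lever(w,A):
    h,s,v=cv2.split(cv2.cvtColor(w['pixels'],cv2.COLOR_RGB2HSV)); 
    m=((h<8)|(h>172))&(s>140)&(v>80); vv,uu=np.nonzero(m)
    P=onplane(w,np.c_[uu,vv],82)[:,:2]-A; r=np.hypot(*P.T); P=P[(r>25)&(r<66)]
    return len(P),np.degrees(np.arctan2(*P.mean(0)[::-1])), np.hypot(*P.T).max()
E
python3 - <<'E'
from h import *
w=grab('wrist'); px=w['pixels'].astype(int)
h,s,v=cv2.split(cv2.cvtColor(w['pixels'],cv2.COLOR_RGB2HSV))
A0=np.array([465.3,251.8])
m=((v>150)&(s<50)).astype('uint8'); k,l,st,c=cv2.connectedComponentsWithStats(m)
for j in range(1,k):
    if st[j,4]<80:
        p=onplane(w,c[j],60)[0,:2]-A0; r=np.hypot(*p)
        if 35<r<64: print('mark',st[j,4],c[j].round(1),r.round(1),np.degrees(np.arctan2(p[1],p[0])).round(1))
m=((v>60)&(h>15)&(h<28)&(s>110)).astype('uint8'); k,l,st,c=cv2.connectedComponentsWithStats(m)
for j in range(1,k):
    if 15<st[j,4]<300 and c[j][1]<290: print('brass',st[j,4],c[j].round(1),onplane(w,c[j],29)[0].round(1))
C=cloud(w);print('lever',lever(w,A0))
hub=onplane(w,[330,213],86);print(hub)
q=get_obs()['qpos'];print(q)
E
```

```text
mark 1 [310. 157.] 60.8 178.4
mark 2 [313.5 156. ] 60.6 174.7
mark 9 [290.8 168.6] 61.3 -158.8
mark 16 [350.5 170. ] 49.2 130.6
mark 12 [367.2 175.8] 55.6 110.6
mark 1 [282. 179.] 61.5 -144.9
mark 1 [278. 186.] 61.8 -136.7
mark 11 [378.4 199.6] 55.6 80.3
mark 13 [284.4 204.4] 49.9 -118.5
mark 73 [354.4 241.8] 47.0 16.7
brass 77 [402.9 186.2] [476.1 341.9  29. ]
brass 45 [271.3 253.2] [495.  163.4  29. ]
lever (269, np.float64(21.339821107812348), np.float64(58.40962915369737))
[[464.49385665 252.75815326  86.        ]]
[ 4.63374247e-01  2.22398557e-01  1.79548846e+00  2.34511859e-04
  1.12420829e+00 -7.33689660e-01]
```

```bash
cat >> h.py <<'E'
A=np.array([465.0,252.2]); YAW=5.4
def centre(worlddeg,side,extra=0,r=42):
    # finger centre for lever at worlddeg; side -1: clockwise side (pushes acw), +1: acw side
    M=R.from_rotvec(get_obs()['orientation']).as_matrix()[:2,:2]
    a=np.radians(worlddeg);u=np.array([np.cos(a),np.sin(a)]);n=np.array([-u[1],u[0]])
    hh=10*abs(n@M[:,0])+13.5*abs(n@M[:,1])
    return A+r*u+side*(6+hh+extra)*n
def rows(pts,start=None):
    M=R.from_rotvec(get_obs()['orientation']).as_matrix()[:2,:2]
    p=np.array(get_obs()['ee_pos'][:2]) if start is None else np.array(start)
    for t in pts:
        d=(M.T@(t-p)/50).round(2); p=p+M@d*50; print(d,p.round(1))
    return p
E
python3 - <<'E'
from h import *
s=centre(21,-1,8); p=rows([s]); rows([centre(a,-1) for a in range(21,114,8)],p)
E
```

```text
[-0.96  0.2 ] [515.1 238.4]
[0.11 0.12] [512.2 246. ]
[0.04 0.13] [512.7 252.8]
[0.08 0.13] [511.3 260.3]
[0.09 0.12] [509.3 267.5]
[0.12 0.1 ] [505.6 274.3]
[0.13 0.08] [501.  280.4]
[0.15 0.05] [494.9 285.5]
[0.08 0.04] [491.9 288.8]
[0.1  0.04] [488.  292.5]
[0.1  0.02] [483.7 295.3]
[0.12 0.  ] [478.1 297.5]
[ 0.12 -0.01] [472.4 299.2]
```

Call:
step_arm([
  [-1, -0.48, 0.1, 0.4, 0, 0, 0],
  [-1, -0.48, 0.1, 0.4, 0, 0, 0],
  [-1, 0, 0, 0.6, 0, 0, 0],
  [-1, 0, 0, 0.6, 0, 0, 0],
  [-1, 0, 0, 0.6, 0, 0, 0],
  [-1, 0, 0, 0, 0, 0, 0],
  [-1, 0, 0, 0, 0, 0, 0],
  [-1, 0, 0, 0.6, 0, 0, 0],
  [-1, 0, 0, 0.6, 0, 0, 0],
  [-1, 0, 0, 0.25, 0, 0, 0],
  [-1, 0, 0, 0, 0, 0, 0],
])

```text
t: 3.22
ee_pos: [515.9, 237.9, 70.5]
orientation: [-0.585, -3.087, -0.0]
ft_force: [0.3, 0.7, 0.7]
width: 0.0
grasp_force: 0.0
```

```bash
python3 - <<'E'
from h import *
o=get_obs();print(o['t'],o['ee_pos'],o['width'],o['ft_force'])
w=grab('wrist');save(w,'pics/w2.png');print(lever(w,A))
E
```

```text
3.225 [515.94694386 237.87683307  70.5357184 ] 0.046855488227627 [0.32566895 0.67509547 0.7373244 ]
(1523, np.float64(20.089854716568603), np.float64(58.49698041551166))
```

View pics/w2.png

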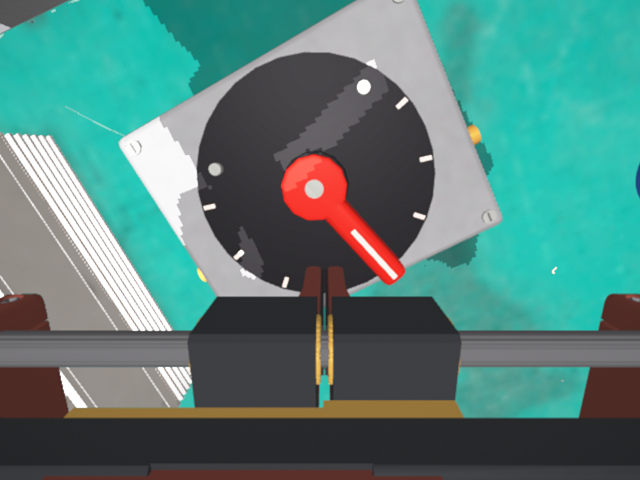

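The fingertips (325,275) are beside the lever with a clear gap. The eight marks run from (402,102) to (209,207), and the lever is on the fourth, i.e. click 3. Next I push it anticlockwise.

Call:
step_arm([
  [-1, 0.11, 0.12, 0, 0, 0, 0],
  [-1, 0.04, 0.13, 0, 0, 0, 0],
  [-1, 0.08, 0.13, 0, 0, 0, 0],
  [-1, 0.09, 0.12, 0, 0, 0, 0],
  [-1, 0.12, 0.1, 0, 0, 0, 0],
  [-1, 0.13, 0.08, 0, 0, 0, 0],
  [-1, 0.15, 0.05, 0, 0, 0, 0],
  [-1, 0.08, 0.04, 0, 0, 0, 0],
  [-1, 0.1, 0.04, 0, 0, 0, 0],
  [-1, 0.1, 0.02, 0, 0, 0, 0],
  [-1, 0.12, 0, 0, 0, 0, 0],
  [-1, 0, 0, 0, 0, 0, 0],
])

```text
t: 4.78
ee_pos: [478.3, 297.0, 70.2]
orientation: [-0.585, -3.086, -0.0]
ft_force: [0.4, -0.4, -1.0]
width: 0.2
grasp_force: 0.0
```

```bash
python3 - <<'E'
from h import *
o=get_obs();print(o['t'],o['ee_pos'],o['width'],o['ft_force'])
w=grab('wrist');save(w,'pics/w3.png');print(lever(w,A))
E
```

```text
4.775 [478.32755463 297.01981138  70.18715696] 0.22815467201915673 [ 0.42869558 -0.42395781 -1.00915772]
(1955, np.float64(104.05014077665392), np.float64(59.50692162955928))
```

View pics/w3.png

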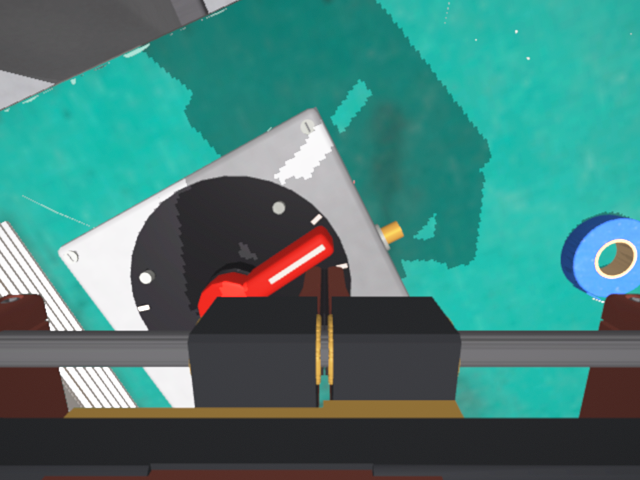

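The lever's end is at (325,240), almost on the first mark (317,219), so it's close to the stop. I'll push a bit further and watch the force.

Call:
step_arm([
  [-1, 0.06, -0.04, 0, 0, 0, 0],
  [-1, 0.06, -0.04, 0, 0, 0, 0],
  [-1, 0, 0, 0, 0, 0, 0],
])

```text
t: 5.2
ee_pos: [471.6, 295.2, 70.2]
orientation: [-0.585, -3.087, 0.0]
ft_force: [0.6, 0.2, -0.1]
width: 0.6
grasp_force: 0.1
```

```bash
python3 - <<'E'
from h import *
o=get_obs();print(o['t'],o['ee_pos'],o['ft_force'])
w=grab('wrist');print(lever(w,A))
h,s,v=cv2.split(cv2.cvtColor(w['pixels'],cv2.COLOR_RGB2HSV))
m=((v>190)&(s<90)).astype('uint8');k,l,st,c=cv2.connectedComponentsWithStats(m)
for j in range(1,k):
    if st[j,4]<30: continue
    vv,uu=np.nonzero(l==j);P=onplane(w,np.c_[uu,vv],86)[:,:2]-A
    r=np.hypot(*P.mean(0))
    if r<58:
        d=cv2.fitLine(P.astype('float32'),cv2.DIST_L2,0,.01,.01).ravel(); print(st[j,4],c[j].round(),r,np.degrees(np.arctan2(*P.mean(0)[::-1])),np.degrees(np.arctan2(d[1],d[0])))
E
```

```text
5.2 [471.57136851 295.22287313  70.20434486] [ 0.62810188  0.18656104 -0.14989994]
(1872, np.float64(112.23881749466736), np.float64(59.891226775050676))
5992 [120. 271.] 56.53635158304099 -136.61585308437233 -45.47393
80 [287. 219.] 54.49016887345428 131.0196542280308 -78.43878
367 [298. 266.] 39.789592444429275 110.45431144925821 -68.9139
45 [349. 276.] 57.050057487191815 91.05211456284621 80.832214
96 [154. 287.] 39.96324426506527 -135.37515425973044 74.799484
1336 [174. 384.] 48.6516825342118 -64.40920867853492 7.5601087
```

The lever line reads 110.5–111°, and the stop should be at 110.4°. I'll push a little more to feel the stop.

Call:
step_arm([
  [-1, 0.05, -0.03, 0, 0, 0, 0],
  [-1, 0, 0, 0, 0, 0, 0],
  [-1, 0, 0, 0, 0, 0, 0],
])

```text
t: 5.62
ee_pos: [470.5, 295.1, 70.5]
orientation: [0.585, 3.084, 0.003]
ft_force: [6.4, -1.1, -2.8]
width: 0.5
grasp_force: 2.4
```

```bash
python3 - <<'E'
from h import *
o=get_obs();print(o['t'],o['ee_pos'],o['ft_force'],lever(grab('wrist'),A))
# lift by 60, go over to acw side
p=rows([centre(110.5,1,9)]); q=rows([centre(a,1) for a in range(111,-11,-8)]+[centre(-10,1)],p)
E
```

```text
5.625 [470.48516942 295.13553257  70.50033944] [ 6.35427478 -1.07574759 -2.75633297] (1863, np.float64(113.12128586713807), np.float64(59.921936488086814))
[ 0.82 -0.64] [420.6 280.4]
[-0.13  0.12] [428.9 283.6]
[-0.07  0.12] [434.3 287.9]
[-0.08  0.12] [440.3 292. ]
[-0.11  0.11] [447.4 295.1]
[-0.13  0.09] [455.1 296.9]
[-0.14  0.06] [462.7 297.2]
[-0.11  0.05] [468.7 297.5]
[-0.09  0.03] [473.5 297.2]
[-0.1   0.03] [478.7 296.8]
[-0.11  0.01] [484.  295.3]
[-0.12 -0.  ] [489.6 293.1]
[-0.12 -0.03] [494.6 289.5]
[-0.13 -0.04] [499.9 285.2]
[-0.11 -0.07] [503.7 280. ]
[-0.11 -0.09] [507.2 273.8]
[-0.1  -0.11] [509.9 266.8]
[-0.01 -0.02] [510.  265.7]
```

The force rose to 6 N with no further motion, so the lever is at the stop. Now I lift, cross over and sweep clockwise, first to just short of the fourth click.

Call:
step_arm([
  [-1, -0.08, 0.05, 0, 0, 0, 0],
  [-1, 0, 0, -0.4, 0, 0, 0],
  [-1, 0, 0, -0.4, 0, 0, 0],
  [-1, 0.45, -0.35, 0, 0, 0, 0],
  [-1, 0.45, -0.34, 0, 0, 0, 0],
  [-1, 0, 0, 0.4, 0, 0, 0],
  [-1, 0, 0, 0.4, 0, 0, 0],
  [-1, 0, 0, 0, 0, 0, 0],
])

```text
t: 6.68
ee_pos: [417.8, 279.3, 69.1]
orientation: [-0.585, -3.084, 0.004]
ft_force: [0.7, -0.9, -0.3]
width: 0.6
grasp_force: 0.0
```

Call:
step_arm([
  [-1, -0.13, 0.12, 0, 0, 0, 0],
  [-1, -0.07, 0.12, 0, 0, 0, 0],
  [-1, -0.08, 0.12, 0, 0, 0, 0],
  [-1, -0.11, 0.11, 0, 0, 0, 0],
  [-1, -0.13, 0.09, 0, 0, 0, 0],
  [-1, -0.14, 0.06, 0, 0, 0, 0],
  [-1, -0.11, 0.05, 0, 0, 0, 0],
  [-1, -0.09, 0.03, 0, 0, 0, 0],
  [-1, -0.1, 0.03, 0, 0, 0, 0],
  [-1, -0.11, 0.01, 0, 0, 0, 0],
  [-1, -0.12, 0, 0, 0, 0, 0],
  [-1, -0.12, -0.03, 0, 0, 0, 0],
  [-1, -0.13, -0.04, 0, 0, 0, 0],
  [-1, -0.11, -0.07, 0, 0, 0, 0],
  [-1, 0, 0, 0, 0, 0, 0],
])

```text
t: 8.55
ee_pos: [503.1, 279.3, 70.4]
orientation: [0.586, 3.085, 0.001]
ft_force: [0.5, -0.2, 0.2]
width: 0.3
grasp_force: 0.0
```

```bash
python3 - <<'E'
from h import *
o=get_obs();print(o['t'],o['ee_pos'],o['ft_force'])
w=grab('wrist');save(w,'pics/w4.png');print(lever(w,A))
q=rows([centre(a,1) for a in (-1,-9)])
E
```

```text
8.55 [503.12041753 279.31259208  70.36806941] [ 0.49379663 -0.23088278  0.1639149 ]
(515, np.float64(26.866162956601432), np.float64(54.82709339657946))
[-0.12 -0.08] [507.2 273.5]
[-0.1  -0.11] [509.8 266.6]
```

View pics/w4.png

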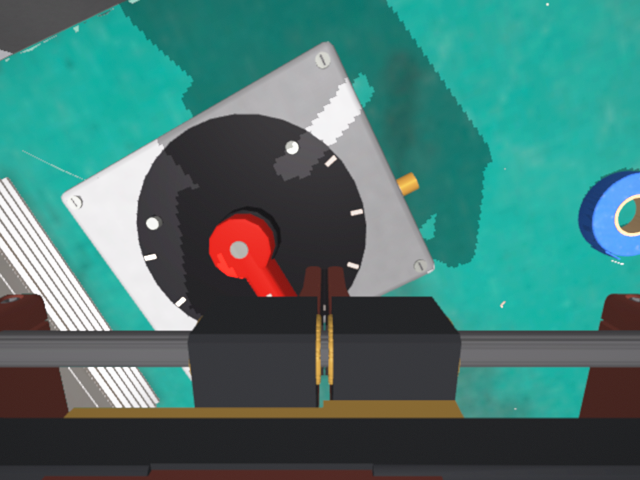

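The lever runs from the hub (239,250) to about (278,297), about 20° in world, so it's at click 3 and the finger is on its anticlockwise side. One more click to go.

Call:
step_arm([
  [-1, -0.12, -0.08, 0, 0, 0, 0],
  [-1, -0.1, -0.11, 0, 0, 0, 0],
  [-1, 0, 0, 0, 0, 0, 0],
  [-1, 0.03, 0.1, 0, 0, 0, 0],
  [-1, 0.03, 0.1, 0, 0, 0, 0],
  [-1, 0, 0, -0.6, 0, 0, 0],
  [-1, 0, 0, -0.8, 0, 0, 0],
  [-1, 0, 0, -0.8, 0, 0, 0],
  [-1, 0.7, -0.3, -0.6, 0, 0, 0],
  [-1, 0.7, 0, -0.6, 0, 0, 0],
  [-1, 0, 0, 0, 0, 0, 0],
  [-1, 0, 0, 0, 0, 0, 0],
])

```text
t: 10.1
ee_pos: [439.4, 289.0, 239.9]
orientation: [0.584, 3.086, 0.0]
ft_force: [-0.5, 0.1, -0.1]
width: 0.3
grasp_force: 0.0
```

```bash
python3 - <<'E'
from h import *
o=get_obs();print(o['t'],o['ee_pos'],o['ft_force'])
w=grab('wrist');save(w,'pics/w5.png');n,a,r=lever(w,A);print(n,a,r,'q',np.radians(105+YAW-a))
E
```

```text
10.1 [439.40264549 288.97993206 239.90660492] [-0.50675471  0.10627114 -0.14690352]
30 -17.480965547164207 32.10939768770725 q 2.2319438994274474
```

View pics/w5.png

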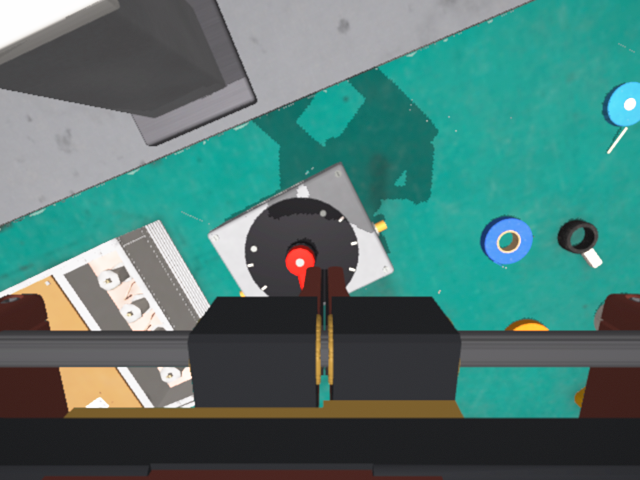

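The lever is partly hidden by the gripper, with only its root at (303,280) showing. I'll shift the view.

Call:
step_arm([
  [-1, -0.7, -0.3, -0.3, 0, 0, 0],
  [-1, -0.7, -0.3, -0.3, 0, 0, 0],
  [-1, 0, 0, 0, 0, 0, 0],
  [-1, 0, 0, 0, 0, 0, 0],
])

```text
t: 10.65
ee_pos: [493.0, 234.8, 268.8]
orientation: [-0.587, -3.084, 0.002]
ft_force: [-0.3, 0.0, -0.1]
width: 0.1
grasp_force: 0.0
```

```bash
python3 - <<'E'
from h import *
o=get_obs();print(o['t'],o['ee_pos'],o['ft_force'],abs(o['qvel']).max() if hasattr(o['qvel'],'max') else o['qvel'])
w=grab('wrist');save(w,'pics/w6.png');n,a,r=lever(w,A);print(n,a,r,'q',np.radians(105+YAW-a))
E
```

```text
10.65 [492.99951681 234.81236904 268.76575462] [-0.32894525  0.00151023 -0.07557687] 0.018868682921605155
265 -9.471961544763056 58.794044620289434 q 2.0921604097801434
```

View pics/w6.png

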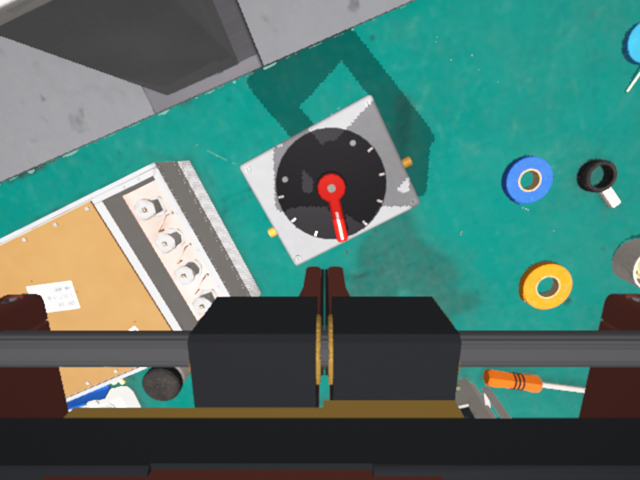

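The lever, from (332,187) to (341,240), rests at q ≈ 2.09, which is the fourth click. The robot is clear of everything, so I'm handing in.

```bash
python3 -c "
from workcell import ctrl
print(ctrl.close_job())"
```

```text
the job is handed in; nothing more can be done
None
```

The lever was pushed back to its end stop, then brought clockwise to the fourth click (measured 2.09 rad, target 2.094); the arm never went near the bottle, jar or tape, and the job is handed in, though no verdict was returned.

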